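Take the wash basket off the drain hook

ROBOT

A 6-joint arm with a two-finger parallel gripper is mounted at the origin on the work surface. World frame = base frame: x ahead of the robot, y to its left, z up, the work surface at z = 0. Lengths are in m, angles in rad, forces in N, time in s.
With the tool pointing down it reaches from about 0.375 to 0.925 m from the base axis. Payload 5.7 kg.
Tool frame: the origin (TCP) lies midway between the tips of the shut fingers; the grasp point (between the pads) lies 19 mm behind it; y points along the fingers, x is the direction in which the jaws open and shut, and the axes are right-handed (so a half turn about y gives the same grasp; the last joint's range is limited). The gripper opens to 88 mm and grips with 3 to 60 N. Pads are 20 mm wide; open, the fingers measure 115 mm over their backs; the gripper's body (75 mm by 178 mm) begins 61 mm behind the grasp point.
Start: joints at [1.038, 0.359, 1.51, -0, 1.272, -0.115], TCP at [0.243, 0.548, 0.223] pointing down, gripper open.
Joint ranges: [-2.97, 2.97], [-1.01, 2.36], [0.21, 2.38], [-0.96, 4.11], [0.2, 2.71], [-2.98, 2.98]. Speed limits (rad/s): [2.39, 2.39, 3.14, 3.14, 3.14, 3.14].

INTERFACE

Orientations are given as a unit quaternion [x, y, z, w].
In Python, from station import ctrl gives the robot as it stands.
- The arm moves only by the shell command python3 -m crank 'ROWS' [FORCE]. ROWS is JSON, a list of rows, each an object of numbers: "ax", "ay", "az": the turn, a rotation vector about the tool's x, y, z in rad; "dx", "dy", "dz": the shift along the tool's x, y, z in m; "jaw": the opening in per cent of the stroke, from 0 (shut) to 100 (fully open). In form: [{"ax": .., "ay": .., "az": .., "dx": .., "dy": .., "dz": .., "jaw": ..}, ...]. A call has 1 to 8 rows; each row is the pose to reach, as a shift and turn from the pose commanded when the call began, along the tool's axes at that moment; what a row does not reach only later rows make up. A row lasts 1/10 s, in which the tool goes at most 50 mm and 8.59 degrees, less where a joint would pass 70% of its speed; a pose out of reach is approached as far as the arm can. A call with a gripper value outside its range is refused whole. The fingers move at their own pace and stop on an object; FORCE is the grip in N (left out, the last holds). Time passes only in rows, so rows that repeat a pose let the fingers close. It gives the time, the measured TCP pose, the force and the opening at its end, in the units of the state.
- ctrl.get_state(): the state, without advancing time (a new reading comes with each control period).
- ctrl.camera(name): name is "scene" or "side" or "wrist"; returns (picture, depth): 384x512x3 uint8, blue, green, red; 384x512 float32, m along the optical axis (not along the pixel's ray), 0 where there is no reading.
- ctrl.calibration(name): a dict with "fx", "fy", "cx", "cy" (pixels), "k1" (the pictures are not rectified: a ray, as slopes to the right and down, at radius r is drawn at 1 + k1 r^2 times it, then the intrinsics apply), "R" (3x3) and "t" (3): a world point X has camera coordinates R X + t. Camera axes: x right, y down, z forward; pixel columns grow to the right and rows downward; lengths in m; the calibration is good to about 2 mm. A picture is of the moment at which its call begins: read the wrist's pose just before it. calibration takes no time and is no camera call; for the wrist camera it gives the pose at the moment of the call.
- ctrl.close_job(): hands the job in, once; it reports no verdict.
Trained networks look in the newest picture that a camera, given by its name, has taken for a name from the list of things; names that differ only in an ending like _2 or _b are one class to them, and where a whole thing is asked for, a point or a joint stands for the part that bears it (a point fixed in the world has none). Each returns a list of dicts, best first, with "conf" (0 to 1); they miss things now and then, are a little off and sometimes report something else, mostly with a low value. They report only what shows in the picture. A call takes as long as a camera call.
- ctrl.look_for(camera, name): "at" ([x, y, z] in m, in world coordinates, good to about 4 mm: the middle of the surface that is visible of it).
- ctrl.outline_of(camera, name): "mask" (384x512 bool, what is visible of it).
- ctrl.mark_of(camera, name): "at" ([x, y, z] in m, in world coordinates, good to about 4 mm: a listed point, or the origin of a listed thing).
The state is a dict: "time_s": time; "joints": joint angles; "qd": joint speeds; "tau": joint torques, N m; "ee_pos": TCP position; "eef_rot": TCP orientation; "force": force on the tool from outside, world axes, zero at the start; "torque": the same for the moment, N m; "finger_gap": finger opening in m.
Only numpy, scipy, OpenCV 4.12 (cv2) and the standard library are available. Lean on these libraries where they do the work, as an engineer would, in place of code of your own. Each camera call takes 0.05 s, during which the arm holds its last target.

TASK

The wash basket has finished draining: ease its handle back against the hook's sprung red keeper until the keeper is fully open, and without forcing it lift the handle up and out over the hook's nose. Carry the basket level and set it down gently, standing flat inside the free end of the steel tray beside the plaster cast. Work the hook with the basket's handle only, keep the gripper off the stand, and leave everything else where it is.

Things in the scene. Friction and masses are not known exactly. Their poses are not given: they have to be found in the camera images.
- basket: Stainless wire wash basket, 100 (x) x 140 (y) x 48 mm high, two dental casts held inside, about 0.3 kg (varies). Origin: centre of the underside, z up. A welded upright bail: legs at y = +-71 mm joined at the top by a straight round bar along y, 8 mm thick, by whose middle it hangs in the hook. The bar can be gripped either side of the hook, |y| 20 to 58 mm. Over 0.5 rad of tilt the casts spill.
- bail_bar (a point): Middle of the bail's top bar, on its centre line, 130 mm above the basket's underside.
- stand: White drain stand, fixed to the bench: base 270 x 150 mm with drip dish; a post 145 mm behind the origin (+x), 242 mm high, whose clamp holds the hook. Origin: on the bench under the hook; x points from the hook's nose back to the post, z up. The hook lies in its x-z plane, nose to -x. The basket must not press on it with over 13 N in all (the weight it hangs with counted), nor the gripper with over 5 N.
- hook_place (a point): Fixed point of the stand over its origin, at the height of the hook's saddle (205 mm); the bar's middle starts 4 mm above it. Hook: 10 mm round steel. Its nose rises in front of the saddle and curls back over the bar as a lip: underside 10.5 mm and top 23 mm above the saddle, square tip 30.5 mm behind the nose's inner face; nose 10 mm thick. So the bar cannot be lifted straight out.
- keeper_place (a point): About where the keeper is hinged (along y), 40 mm above the saddle. Red sprung blade, 12 mm wide, reaching forward and down under the lip and closing the throat. The bar, pushed to stand +x, swings it 0.37 rad back to a solid stop, against 2 N at first and 3.5 N fully back (besides the bar's drag on the saddle); it springs shut. At the stop the bar is 1.5 mm clear of the lip's tip and can go straight up.
- clamp (a point): The clamp on the post. The hook's shank (12 mm round, 20 mm above the saddle) may be clamped anywhere in a range of 16 mm, which is not measured: the nose's inner face lies 4.5 to 20.5 mm to stand -x of the stand's origin. So the bar travels 15 to 32 mm back until the keeper is at its stop: find it by feel. The hook's top is 45 mm above the saddle.
- tray: Stainless instrument tray, fixed, 183 (its x) x 284 (its y) mm, rim 17 mm high, walls and floor 3 and 5 mm thick. Origin: centre of its underside, z up. A plaster cast stands in it at its +y end.
- tray_free (a point): Centre of the tray's free floor, on the floor (5 mm up), 36 mm from the tray's centre towards -y; a free area of about 177 (x) x 205 (y) mm around it.
- tray_cast: Plaster dental cast, 62 (y) x 62 (x) x 32 mm, loose, standing in the tray 105 mm from its centre towards +y. Leave it alone. Origin: underside.
- bench_cast: The like cast, loose on the bench. Leave it alone.
- reagent_bottle: White bottle with blue cap, 72 x 165 mm. Leave it alone.
- teal_bottle: Teal bottle with blue cap, 60 x 105 mm. Leave it alone.
- mixing_bowl: Green bowl, 116 mm wide, 65 mm high, at the back. Leave it alone.
- wax_carver: Thin steel carver, 170 mm, lying on the bench. Leave it alone.
- plaster_spatula: Spatula, 200 mm, lying on the bench. Leave it alone.

How it is judged:
On the way:
1. the basket's bar is off the hook, in front of its nose, touching the stand nowhere (x of bail_bar in the frame of stand below -0.04 m and contact force between basket and stand below 0.1 N), for 0.1 s.
At the end, for the whole second after the job is handed in: The basket stands released and still on the tray's floor (underside within 5 mm of it), upright within 0.05 rad, its centre within 60 mm of the middle of the free area, not touching the plaster cast (z of basket in the frame of tray between 0.002 and 0.01 m and horizontal distance between basket and tray_free below 0.06 m and angle between basket's own z axis and vertical below 0.05 rad and contact force between basket and tray_cast below 0.1 N and linear speed of basket below 0.01 m/s).
It fails at once if the basket presses on the hook, keeper or stand with more than 13 N in all (contact force between basket and stand above 13 N).
It fails at once if the gripper or arm pushes on the stand (over 5 N) (contact force between any of the fingers, the arm and stand above 5 N).
It fails at once if the basket is set down hard (over 25 N on the tray) (contact force between basket and tray above 25 N).
It fails at once if the basket is tipped more than 0.5 rad (angle between basket's own z axis and vertical above 0.5 rad).
It fails at once if a bystander is moved more than 20 mm (distance of any of tray_cast, bench_cast, reagent_bottle, teal_bottle, mixing_bowl, wax_carver, plaster_spatula from where it was at the start of the episode above 0.02 m).
It also fails if it takes over 69 s, if anything falls off the work surface, if the arm or the gripper's body presses on something with over 40 N, if the wrist force passes 120 N, or if a joint passes its speed limit or range.

## Working session

There is one attempt and no reset: what is moved stays moved. The work goes in short steps, Python scripts to look and compute and a shell command to move; the robot and the scene stay as the last step left them, time stands still between calls to the robot, and variables do not carry over. Pictures are saved under pics/ and viewed, and the job is handed in when it is done.

```bash
ls; mkdir -p pics; cat > h.py <<'E'
from station import ctrl
import numpy as np, cv2
from scipy.spatial.transform import Rotation as R
E
python3 - <<'E'
from h import *
s=ctrl.get_state()
print({k:np.round(v,4) for k,v in s.items()})
for c in ("scene","side","wrist"):
    p,d=ctrl.camera(c); cv2.imwrite(f"pics/{c}0.png",p)
    for n in ("basket","bail_bar","stand","hook_place","keeper_place","clamp","tray","tray_free","tray_cast"):
        r=ctrl.mark_of(c,n)
        print(c,n,[(np.round(q["at"],4).tolist(),round(q["conf"],2)) for q in r[:2]])
print(ctrl.get_state()["time_s"])
E
```

```text
pics
{'time_s': np.float64(0.0), 'joints': array([ 1.0379,  0.3595,  1.5114,  0.    ,  1.2725, -0.1151]), 'qd': array([ 0.0009,  0.0021, -0.    ,  0.0007, -0.0007,  0.0018]), 'tau': array([-9.00000e-04, -5.15356e+01, -2.70726e+01,  6.73000e-02,
        3.50000e-02, -1.00000e-04]), 'ee_pos': array([0.2431, 0.5478, 0.2218]), 'eef_rot': array([ 0.5931,  0.3849, -0.386 , -0.5925]), 'force': array([-0.2908, -1.0313, -0.3108]), 'torque': array([-0.0226, -0.0285, -0.0358]), 'finger_gap': np.float64(0.0878)}
scene basket [([0.583, -0.1927, 0.0767], 0.7), ([0.5769, -0.1966, -0.002], 0.4)]
scene bail_bar [([0.5827, -0.1932, 0.2087], 0.68), ([0.5031, -0.4859, -0.0039], 0.48)]
scene stand [([0.5807, -0.195, -0.0045], 0.85)]
scene hook_place [([0.5831, -0.1934, 0.2018], 0.83), ([0.6608, 0.0157, -0.0036], 0.25)]
scene keeper_place [([0.6101, -0.191, 0.2467], 0.62)]
scene clamp [([0.7172, -0.161, 0.2219], 0.95)]
scene tray [([0.5406, 0.1921, -0.0032], 0.9)]
scene tray_free [([0.5296, 0.1573, 0.0047], 0.57)]
scene tray_cast [([0.5604, 0.2925, 0.003], 0.53)]
side basket [([0.5832, -0.1936, 0.0759], 0.56)]
side bail_bar [([0.5816, -0.1946, 0.2084], 0.91)]
side stand [([0.5813, -0.1924, -0.0037], 0.74)]
side hook_place [([0.5792, -0.1953, 0.2048], 0.58), ([0.5274, 0.1553, 0.004], 0.53)]
side keeper_place [([0.5265, 0.1546, 0.0039], 0.33)]
side clamp [([0.717, -0.1667, 0.228], 0.9), ([0.505, -0.4855, -0.0022], 0.15)]
side tray [([0.5388, 0.1911, -0.0019], 0.76)]
side tray_free [([0.5278, 0.1534, 0.0038], 0.96)]
side tray_cast [([0.5592, 0.2936, 0.004], 0.74)]
wrist basket []
wrist bail_bar []
wrist stand []
wrist hook_place []
wrist keeper_place []
wrist clamp []
wrist tray []
wrist tray_free []
wrist tray_cast []
1.5
```

View pics/scene0.png

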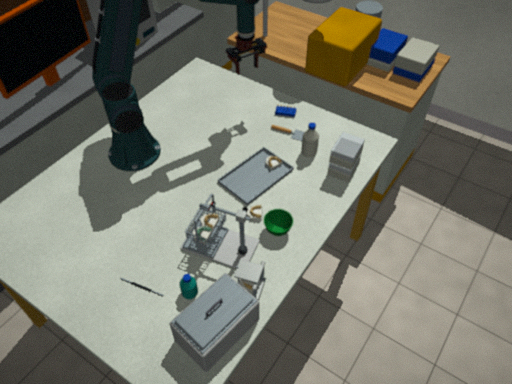

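View pics/side0.png

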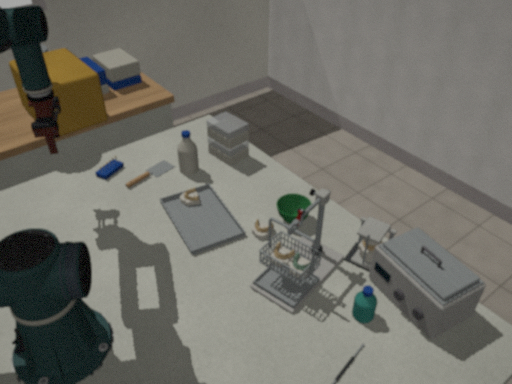

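```bash
python3 - <<'E'
from h import *
s=ctrl.get_state(); print(np.round(R.from_quat(s["eef_rot"]).as_matrix(),3))
# orientations from points
c=np.array([.717,-.1635]); o=np.array([.5815,-.194]); v=c-o; print("stand yaw",np.arctan2(v[1],v[0]),np.linalg.norm(v))
v=np.array([.5598,.293])-np.array([.5287,.156]); print("tray y yaw",np.arctan2(-v[0],v[1]),np.linalg.norm(v))
# bar points from depth
for cam in("scene","side"):
  p,d=ctrl.camera(cam);k=ctrl.calibration(cam)
  K=np.array([[k["fx"],0,k["cx"]],[0,k["fy"],k["cy"]],[0,0,1.]])
  ys,xs=np.where(d>0)
  u=cv2.undistortPoints(np.stack([xs,ys],1).astype(np.float64).reshape(-1,1,2),K,np.array([k["k1"],0,0,0.])).reshape(-1,2)
  z=d[ys,xs]; X=np.c_[u*z[:,None],z]; W=(X-np.array(k["t"]))@np.array(k["R"])
  np.savez(f"{cam}.npz",W=W,xs=xs,ys=ys)
  print(cam,"campos",np.round(-np.array(k["R"]).T@np.array(k["t"]),3))
  m=(abs(W[:,2]-.209)<.009)&(abs(W[:,0]-.58)<.05)&(abs(W[:,1]+.194)<.09)&(abs(W[:,1]+.194)>.018)
  Q=W[m]; print(len(Q)); 
  if len(Q)>10:
    l=cv2.fitLine(Q[:,:2].astype(np.float32),cv2.DIST_HUBER,0,.001,.001).ravel(); print(np.round(l,4),"bar yaw",np.arctan2(-l[0]*np.sign(l[1]),abs(l[1])), Q.min(0),Q.max(0))
E
```

```text
[[ 0.406 -0.    -0.914]
 [ 0.914 -0.     0.406]
 [-0.    -1.    -0.   ]]
stand yaw 0.2214022463689899 0.13889024443782935
tray y yaw -0.22322419540376268 0.14048562204012194
scene campos [ 1.33  -0.949  1.508]
63
[ 0.2151 -0.9766  0.5818 -0.2074] bar yaw 0.21682164 [ 0.56341713 -0.27156827  0.20141847] [ 0.59872916 -0.12741953  0.21641188]
side campos [-0.078 -0.868  1.074]
124
[ 0.2233 -0.9747  0.5814 -0.2071] bar yaw 0.22520539 [ 0.56055486 -0.26742175  0.20009771] [ 0.59952319 -0.12579063  0.21600162]
```

```bash
python3 -m crank '[{"dx":-0.05,"dy":-0.08,"dz":-0.05},{"dx":-0.05,"dy":-0.08,"dz":-0.05},{"dx":-0.25,"dz":-0.29,"dy":-0.08,"ay":0.46},{"dx":-0.25,"dz":-0.29,"dy":-0.08,"ay":0.46},{"dx":-0.25,"dz":-0.29,"dy":-0.08,"ay":0.46},{"dx":-0.25,"dz":-0.29,"dy":-0.08,"ay":0.46},{"dx":-0.25,"dz":-0.29,"dy":-0.08,"ay":0.46},{"dx":-0.25,"dz":-0.29,"dy":-0.08,"ay":0.46}]' 40
python3 - <<'E'
from h import *
s=ctrl.get_state();M=R.from_quat(s["eef_rot"]).as_matrix();print(np.round(M,3),s["ee_pos"])
print(M.T@(np.array([.56,-.155,.30])-s["ee_pos"]), np.arctan2(M[1,0],M[0,0])-.222)
E
```

```text
[[ 0.406 -0.    -0.914]
 [ 0.914 -0.     0.406]
 [-0.    -1.     0.   ]] [0.24345355 0.54836943 0.22262243]
[-0.51442957 -0.07733599 -0.57471633] 0.9309840667367233validation failed for argument at $[0]...
```

```bash
python3 -m crank '[{"ax":0,"ay":0,"az":0,"dx":-0.05,"dy":-0.08,"dz":-0.05,"jaw":100},{"ax":0,"ay":0,"az":0,"dx":-0.05,"dy":-0.08,"dz":-0.05,"jaw":100},{"ax":0,"ay":0.46,"az":0,"dx":-0.25,"dy":-0.08,"dz":-0.29,"jaw":100},{"ax":0,"ay":0.46,"az":0,"dx":-0.25,"dy":-0.08,"dz":-0.29,"jaw":100},{"ax":0,"ay":0.46,"az":0,"dx":-0.25,"dy":-0.08,"dz":-0.29,"jaw":100},{"ax":0,"ay":0.46,"az":0,"dx":-0.25,"dy":-0.08,"dz":-0.29,"jaw":100},{"ax":0,"ay":0.46,"az":0,"dx":-0.25,"dy":-0.08,"dz":-0.29,"jaw":100},{"ax":0,"ay":0.46,"az":0,"dx":-0.25,"dy":-0.08,"dz":-0.29,"jaw":100}]' 40
python3 - <<'E'
from h import *
s=ctrl.get_state();M=R.from_quat(s["eef_rot"]).as_matrix();print(np.round(M,3),s["ee_pos"])
print(M.T@(np.array([.56,-.155,.30])-s["ee_pos"]), np.arctan2(M[1,0],M[0,0])-.222)
E
```

```text
time_s: 2.4
ee_pos: [0.4001, 0.2156, 0.3027]
eef_rot: [0.665, 0.241, -0.24, -0.665]
force: [0.9, 0.0, 0.3]
finger_gap: 0.0878
[[ 0.769  0.001 -0.639]
 [ 0.639  0.     0.769]
 [ 0.001 -1.    -0.   ]] [0.40011402 0.21557144 0.30273411]
[-0.11384659  0.00278862 -0.38720197] 0.47128673182610914
```

```bash
python3 -m crank '[{"ax":0,"ay":0.471,"az":0,"dx":-0.114,"dy":0,"dz":-0.387,"jaw":100},{"ax":0,"ay":0.471,"az":0,"dx":-0.114,"dy":0,"dz":-0.387,"jaw":100},{"ax":0,"ay":0.471,"az":0,"dx":-0.114,"dy":0,"dz":-0.387,"jaw":100},{"ax":0,"ay":0.471,"az":0,"dx":-0.114,"dy":0,"dz":-0.387,"jaw":100},{"ax":0,"ay":0.471,"az":0,"dx":-0.114,"dy":0,"dz":-0.387,"jaw":100},{"ax":0,"ay":0.471,"az":0,"dx":-0.114,"dy":0,"dz":-0.387,"jaw":100},{"ax":0,"ay":0.471,"az":0,"dx":-0.114,"dy":0,"dz":-0.387,"jaw":100},{"ax":0,"ay":0.471,"az":0,"dx":-0.114,"dy":0,"dz":-0.387,"jaw":100}]'
python3 -m crank '[{"ax":0,"ay":0,"az":0,"dx":0,"dy":0,"dz":0,"jaw":100},{"ax":0,"ay":0,"az":0,"dx":0,"dy":0,"dz":0,"jaw":100},{"ax":0,"ay":0,"az":0,"dx":0,"dy":0,"dz":0,"jaw":100}]'
python3 - <<'E'
from h import *
s=ctrl.get_state();M=R.from_quat(s["eef_rot"]).as_matrix();print(np.round(M,3),s["ee_pos"])
print(np.arctan2(M[1,0],M[0,0])-.222)
p,d=ctrl.camera("wrist"); cv2.imwrite("pics/w1.png",p)
for n in ("bail_bar","hook_place","keeper_place","stand","basket"):
    print(n,[(np.round(q["at"],4).tolist(),round(q["conf"],2)) for q in ctrl.mark_of("wrist",n)[:2]])
k=ctrl.calibration("wrist");K=np.array([[k["fx"],0,k["cx"]],[0,k["fy"],k["cy"]],[0,0,1.]])
ys,xs=np.where(d>0)
u=cv2.undistortPoints(np.stack([xs,ys],1).astype(np.float64).reshape(-1,1,2),K,np.array([k["k1"],0,0,0.])).reshape(-1,2)
z=d[ys,xs]; W=(np.c_[u*z[:,None],z]-np.array(k["t"]))@np.array(k["R"])
np.savez("w1.npz",W=W,xs=xs,ys=ys)
m=(abs(W[:,2]-.209)<.009)&(abs(W[:,0]-.58)<.05)&(abs(W[:,1]+.194)<.09)&(abs(W[:,1]+.194)>.018)
Q=W[m]; print(len(Q))
if len(Q)>10:
    l=cv2.fitLine(Q[:,:2].astype(np.float32),cv2.DIST_HUBER,0,.001,.001).ravel(); print(l,np.arctan2(-l[0]*np.sign(l[1]),abs(l[1])),Q.min(0),Q.max(0),np.percentile(Q[:,2],90))
E
```

```text
time_s: 3.2
ee_pos: [0.5582, -0.1522, 0.3025]
eef_rot: [0.703, 0.078, -0.078, -0.703]
force: [0.9, 0.3, -0.0]
finger_gap: 0.0874
time_s: 3.5
ee_pos: [0.5571, -0.1489, 0.3022]
eef_rot: [-0.702, -0.078, 0.079, 0.703]
force: [0.2, -0.6, 0.2]
finger_gap: 0.0878
[[ 0.975 -0.001 -0.221]
 [ 0.221  0.001  0.975]
 [-0.001 -1.     0.001]] [ 0.55713725 -0.14891745  0.30223451]
0.00040965345264548647
bail_bar [([0.5822, -0.1954, 0.2096], 0.64)]
hook_place [([0.5809, -0.1937, 0.2043], 0.8)]
keeper_place [([0.6024, -0.1881, 0.246], 0.63), ([0.6538, 0.0121, -0.0], 0.55)]
stand [([0.7716, 0.0006, -0.0013], 0.36)]
basket [([0.5848, -0.1946, 0.0809], 0.68), ([0.7246, -0.1651, 0.2252], 0.35)]
635
[ 0.2237841  -0.97463876  0.57376355 -0.16727437] 0.22569531 [ 0.56040229 -0.22896619  0.20021954] [ 0.59131781 -0.12078729  0.21493359] 0.21380559743240116
```

View pics/w1.png

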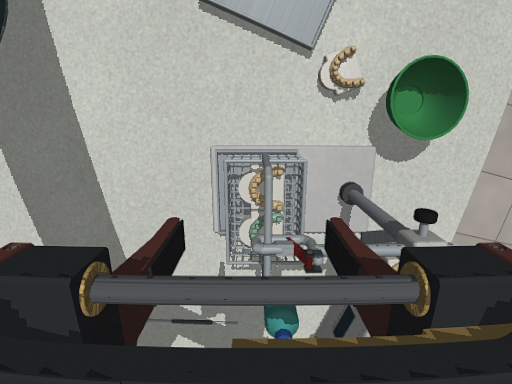

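```bash
python3 -m crank '[{"ax":0,"ay":0,"az":0,"dx":0.012,"dy":0,"dz":-0.0095,"jaw":100},{"ax":0,"ay":0,"az":0,"dx":0.012,"dy":0.03,"dz":-0.0095,"jaw":100},{"ax":0,"ay":0,"az":0,"dx":0.012,"dy":0.05,"dz":-0.0095,"jaw":100},{"ax":0,"ay":0,"az":0,"dx":0.012,"dy":0.062,"dz":-0.0095,"jaw":100},{"ax":0,"ay":0,"az":0,"dx":0.012,"dy":0.062,"dz":-0.0095,"jaw":100},{"ax":0,"ay":0,"az":0,"dx":0.012,"dy":0.062,"dz":-0.0095,"jaw":100},{"ax":0,"ay":0,"az":0,"dx":0.012,"dy":0.062,"dz":-0.0095,"jaw":100}]'
cat > look.py <<'E'
from h import *
import sys
s=ctrl.get_state();M=R.from_quat(s["eef_rot"]).as_matrix()
S=R.from_euler("z",.223).as_matrix(); o=np.array([.582,-.1945,.205])
print("t",s["time_s"],"tcp",np.round(s["ee_pos"],4),"F stand axes",np.round(S.T@s["force"],2),"grasp pt in hook frame mm",np.round((S.T@(s["ee_pos"]-.019*M[:,1]-o))*1000,1),"gap",round(s["finger_gap"]*1000,1),"M",np.round(M,3).tolist())
if len(sys.argv)>1:
  p,d=ctrl.camera("wrist"); cv2.imwrite(f"pics/{sys.argv[1]}.png",p)
  k=ctrl.calibration("wrist");K=np.array([[k["fx"],0,k["cx"]],[0,k["fy"],k["cy"]],[0,0,1.]])
  ys,xs=np.where(d>0)
  u=cv2.undistortPoints(np.stack([xs,ys],1).astype(np.float64).reshape(-1,1,2),K,np.array([k["k1"],0,0,0.])).reshape(-1,2)
  z=d[ys,xs]; W=(np.c_[u*z[:,None],z]-np.array(k["t"]))@np.array(k["R"]); H=(W-o)@S*1000
  np.savez(sys.argv[1]+".npz",H=H,xs=xs,ys=ys,bgr=p[ys,xs])
  m=(abs(H[:,0])<30)&(abs(H[:,2]-4)<8)&(((H[:,1]>18)&(H[:,1]<62))|((H[:,1]<-18)&(H[:,1]>-62)))
  Q=H[m]; print(len(Q))
  if len(Q)>20: print("bar surf med x,z",np.median(Q[:,0]),np.percentile(Q[:,0],[5,95]),np.percentile(Q[:,2],[5,50,95]),"yrange",Q[:,1].min(),Q[:,1].max(), "slope",np.polyfit(Q[:,1],Q[:,0],1))
  m=(abs(H[:,1])<4)&(H[:,2]>15)&(H[:,2]<27)&(abs(H[:,0])<45); Q=H[m]
  if len(Q): print("lip x range",np.percentile(Q[:,0],[0,2,50,98,100]))
E
python3 look.py w2
```

```text
time_s: 4.5
ee_pos: [0.5724, -0.1568, 0.2417]
eef_rot: [0.703, 0.079, -0.078, -0.702]
force: [0.0, -0.4, 0.2]
finger_gap: 0.0877
t 4.5 tcp [ 0.5724 -0.1568  0.2417] F stand axes [-0.06 -0.42  0.22] grasp pt in hook frame mm [-1.1 38.9 55.7] gap 87.7 M [[0.975, 0.002, -0.22], [0.22, -0.001, 0.975], [0.002, -1.0, -0.001]]
866
bar surf med x,z -2.3165699178894164 [-5.8858546   1.27802181] [5.2971356  7.23680976 8.51133185] yrange -61.8779880915512 61.97554197254379 slope [ 7.82225732e-04 -2.32786145e+00]
lip x range [-17.78335558 -16.86572921   4.81157771  35.52395679  36.1090196 ]
```

View pics/w2.png

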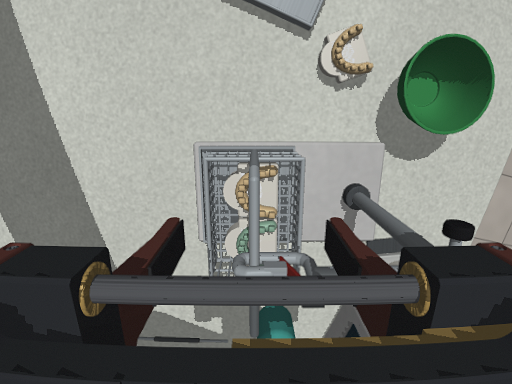

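```bash
python3 -m crank '[{"ax":0,"ay":0,"az":0,"dx":-0.0013,"dy":0.02,"dz":0.001,"jaw":100},{"ax":0,"ay":0,"az":0,"dx":-0.0013,"dy":0.035,"dz":0.001,"jaw":100},{"ax":0,"ay":0,"az":0,"dx":-0.0013,"dy":0.045,"dz":0.001,"jaw":100},{"ax":0,"ay":0,"az":0,"dx":-0.0013,"dy":0.0515,"dz":0.001,"jaw":100},{"ax":0,"ay":0,"az":0,"dx":-0.0013,"dy":0.0515,"dz":0.001,"jaw":100},{"ax":0,"ay":0,"az":0,"dx":-0.0013,"dy":0.0515,"dz":0.001,"jaw":100}]'
python3 look.py w3; python3 - <<'E'
import numpy as np
z=np.load("w2.npz");H=z["H"];b=z["bgr"].astype(int)
red=(b[:,2]>b[:,1]+50)
m=(abs(H[:,1])<3)&(H[:,2]>8)&(H[:,2]<50)&(abs(H[:,0])<60)
for lo in range(-20,50,3):
  q=m&(H[:,0]>=lo)&(H[:,0]<lo+3)
  if q.any(): print(lo,q.sum(),red[q].sum(),np.round(np.percentile(H[q,2],[5,50,95]),1))
E
```

```text
time_s: 5.15
ee_pos: [0.5705, -0.1561, 0.1894]
eef_rot: [0.703, 0.079, -0.078, -0.703]
force: [-0.5, -0.2, 0.4]
finger_gap: 0.0881
t 5.15 tcp [ 0.5705 -0.1561  0.1894] F stand axes [-0.48 -0.1   0.39] grasp pt in hook frame mm [-2.8 40.   3.4] gap 88.1 M [[0.975, 0.001, -0.22], [0.22, -0.0, 0.975], [0.001, -1.0, -0.001]]
891
bar surf med x,z -2.212124492826598 [-5.9821129   1.23767958] [4.97645842 7.41437769 8.65931505] yrange -19.867531101240775 61.95935358773022 slope [ 0.00501936 -2.50587467]
lip x range [-17.91218048 -16.06973678   8.08425134  36.47401621  44.69712809]
-20 11 0 [10.4 13.  15.8]
-17 17 0 [17.1 18.2 19.4]
-14 17 0 [18.7 20.  21. ]
-11 15 0 [19.9 21.3 21.8]
-8 7 0 [21.7 22.4 22.8]
-5 12 0 [ 8.3 21.6 22.9]
-2 9 0 [20.5 21.4 22.3]
1 9 0 [20.9 21.5 22.9]
4 16 0 [20.1 21.2 22.2]
7 13 0 [20.2 21.1 21.6]
10 14 0 [19.7 20.5 21.2]
13 14 0 [19.8 20.4 21.3]
16 13 0 [19.7 20.3 21.2]
19 14 0 [16.9 19.8 20.8]
22 12 8 [18.6 20.3 22.5]
34 20 0 [ 8.8 15.  21. ]
```

View pics/w3.png

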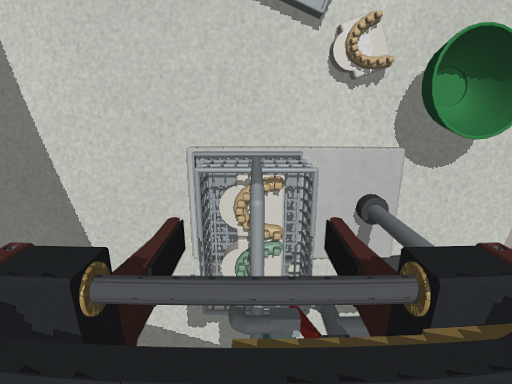

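```bash
python3 -m crank '[{"ax":0,"ay":0,"az":0,"dx":0.0004,"dy":0,"dz":0,"jaw":20},{"ax":0,"ay":0,"az":0,"dx":0.0004,"dy":0,"dz":0,"jaw":20},{"ax":0,"ay":0,"az":0,"dx":0.0004,"dy":0,"dz":0,"jaw":20},{"ax":0,"ay":0,"az":0,"dx":0.0004,"dy":0,"dz":0,"jaw":20},{"ax":0,"ay":0,"az":0,"dx":0.0004,"dy":0,"dz":0,"jaw":20},{"ax":0,"ay":0,"az":0,"dx":0.0004,"dy":0,"dz":0,"jaw":20},{"ax":0,"ay":0,"az":0,"dx":0.0004,"dy":0,"dz":0,"jaw":20}]' 15
python3 -m crank '[{"ax":0,"ay":0,"az":0,"dx":0,"dy":0,"dz":0,"jaw":0},{"ax":0,"ay":0,"az":0,"dx":0,"dy":0,"dz":0,"jaw":0},{"ax":0,"ay":0,"az":0,"dx":0,"dy":0,"dz":0,"jaw":0},{"ax":0,"ay":0,"az":0,"dx":0,"dy":0,"dz":0,"jaw":0},{"ax":0,"ay":0,"az":0,"dx":0,"dy":0,"dz":0,"jaw":0}]' 15
python3 look.py
python3 -m crank '[{"ax":0,"ay":0,"az":0,"dx":0,"dy":0,"dz":0,"jaw":0},{"ax":0,"ay":0,"az":0,"dx":0,"dy":0,"dz":0,"jaw":0},{"ax":0,"ay":0,"az":0,"dx":0,"dy":0,"dz":0,"jaw":0}]' 50
python3 look.py w4
```

```text
time_s: 5.9
ee_pos: [0.5704, -0.1558, 0.1889]
eef_rot: [-0.703, -0.078, 0.078, 0.703]
force: [-0.2, -0.6, 0.1]
finger_gap: 0.0355
time_s: 6.4
ee_pos: [0.5706, -0.1558, 0.1889]
eef_rot: [0.703, 0.078, -0.078, -0.703]
force: [0.9, 0.1, 0.7]
finger_gap: 0.0072
t 6.4 tcp [ 0.5706 -0.1558  0.1889] F stand axes [ 0.89 -0.1   0.68] grasp pt in hook frame mm [-2.5 40.2  2.9] gap 7.2 M [[0.975, 0.0, -0.22], [0.22, -0.0, 0.975], [0.0, -1.0, -0.0]]
time_s: 6.7
ee_pos: [0.5703, -0.1559, 0.1889]
eef_rot: [0.703, 0.078, -0.078, -0.703]
force: [-0.0, -0.6, 0.6]
finger_gap: 0.0067
t 6.7 tcp [ 0.5703 -0.1559  0.1889] F stand axes [-0.17 -0.61  0.55] grasp pt in hook frame mm [-2.9 40.2  2.9] gap 6.7 M [[0.975, -0.0, -0.22], [0.22, -0.0, 0.975], [-0.0, -1.0, -0.0]]
1134
bar surf med x,z -4.068434223944539 [-13.45449881   5.81418416] [-1.52113569  7.15450726  9.68494283] yrange -18.540877968588948 61.99951212752925 slope [-0.01079785 -3.368821  ]
lip x range [-10.09154212 -10.02579868  -4.07316255   2.35535614   2.40326125]
```

View pics/w4.png

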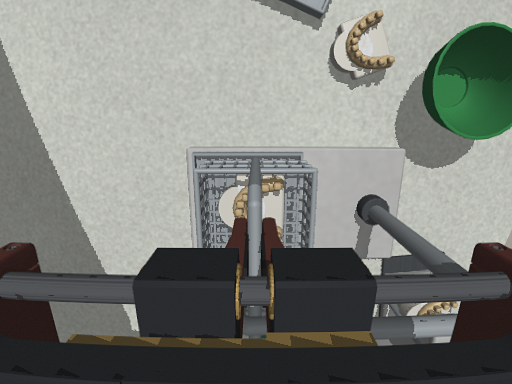

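```bash
cat > feel.py <<'E'
from h import *
import sys
S=R.from_euler("z",.223).as_matrix(); o=np.array([.582,-.1945,.205])
n=int(sys.argv[1]) if len(sys.argv)>1 else 8
F=[];P=[];T=[]
for i in range(n):
    ctrl.camera("wrist"); s=ctrl.get_state(); M=R.from_quat(s["eef_rot"]).as_matrix()
    F.append(S.T@s["force"]);T.append(S.T@s["torque"]);P.append((S.T@(s["ee_pos"]-.019*M[:,1]-o))*1000)
print("t",round(s["time_s"],2),"F",np.round(np.mean(F,0),2),"sd",np.round(np.std(F,0),2),"T",np.round(np.mean(T,0),3),"gp",np.round(np.mean(P,0),2),"gap",round(s["finger_gap"]*1000,2))
E
python3 feel.py
python3 -m crank '[{"ax":0,"ay":0,"az":0,"dx":0,"dy":-0.0006,"dz":0,"jaw":0},{"ax":0,"ay":0,"az":0,"dx":0,"dy":-0.0012,"dz":0,"jaw":0},{"ax":0,"ay":0,"az":0,"dx":0,"dy":-0.0012,"dz":0,"jaw":0}]'; python3 feel.py
```

```text
t 7.15 F [-1.2  -0.13 -0.14] sd [0.32 0.63 0.67] T [-0.07   0.193 -0.019] gp [-2.86 40.23  2.86] gap 6.51
time_s: 7.45
ee_pos: [0.5703, -0.1557, 0.1898]
eef_rot: [-0.703, -0.078, 0.078, 0.703]
force: [0.8, -0.9, -2.8]
finger_gap: 0.0066
t 7.85 F [-0.03 -0.   -3.09] sd [0.43 0.42 0.35] T [ 0.05   0.065 -0.014] gp [-2.79 40.39  3.89] gap 6.74
```

```bash
python3 -m crank '[{"ax":0,"ay":0,"az":0,"dx":0.003,"dy":0,"dz":0,"jaw":0},{"ax":0,"ay":0,"az":0,"dx":0.006,"dy":0,"dz":0,"jaw":0},{"ax":0,"ay":0,"az":0,"dx":0.009,"dy":0,"dz":0,"jaw":0},{"ax":0,"ay":0,"az":0,"dx":0.011,"dy":0,"dz":0,"jaw":0},{"ax":0,"ay":0,"az":0,"dx":0.011,"dy":0,"dz":0,"jaw":0}]'; python3 feel.py 6
python3 -m crank '[{"ax":0,"ay":0,"az":0,"dx":0.001,"dy":0,"dz":0,"jaw":0},{"ax":0,"ay":0,"az":0,"dx":0.002,"dy":0,"dz":0,"jaw":0},{"ax":0,"ay":0,"az":0,"dx":0.003,"dy":0,"dz":0,"jaw":0},{"ax":0,"ay":0,"az":0,"dx":0.003,"dy":0,"dz":0,"jaw":0}]'; python3 feel.py 6
```

```text
time_s: 8.35
ee_pos: [0.5816, -0.1534, 0.1901]
eef_rot: [0.703, 0.078, -0.078, -0.703]
force: [0.8, -0.4, -4.7]
finger_gap: 0.0069
t 8.65 F [ 0.09  0.17 -3.46] sd [0.56 0.35 0.28] T [0.097 0.064 0.003] gp [ 8.24 40.26  4.05] gap 6.35
time_s: 9.05
ee_pos: [0.5843, -0.1528, 0.1901]
eef_rot: [0.703, 0.078, -0.078, -0.703]
force: [-0.1, 0.5, -3.6]
finger_gap: 0.0067
t 9.35 F [ 0.04  0.33 -3.44] sd [0.46 0.2  0.19] T [ 0.083  0.058 -0.008] gp [11.29 40.21  4.08] gap 6.63
```

```bash
for i in 1; do python3 -m crank '[{"ax":0,"ay":0,"az":0,"dx":0.001,"dy":0,"dz":0,"jaw":0},{"ax":0,"ay":0,"az":0,"dx":0.002,"dy":0,"dz":0,"jaw":0},{"ax":0,"ay":0,"az":0,"dx":0.003,"dy":0,"dz":0,"jaw":0},{"ax":0,"ay":0,"az":0,"dx":0.003,"dy":0,"dz":0,"jaw":0}]'; python3 feel.py 6; done
python3 -m crank '[{"ax":0,"ay":0,"az":0,"dx":0.001,"dy":0,"dz":0,"jaw":0},{"ax":0,"ay":0,"az":0,"dx":0.002,"dy":0,"dz":0,"jaw":0},{"ax":0,"ay":0,"az":0,"dx":0.003,"dy":0,"dz":0,"jaw":0},{"ax":0,"ay":0,"az":0,"dx":0.003,"dy":0,"dz":0,"jaw":0}]'; python3 feel.py 6
```

```text
time_s: 9.75
ee_pos: [0.5867, -0.1522, 0.1899]
eef_rot: [0.703, 0.078, -0.079, -0.703]
force: [-1.4, -0.4, -2.7]
finger_gap: 0.0067
t 10.05 F [-1.61 -0.05 -3.32] sd [0.36 0.53 0.53] T [ 0.042  0.358 -0.065] gp [14.01 40.27  3.99] gap 7.21
time_s: 10.45
ee_pos: [0.59, -0.1514, 0.19]
eef_rot: [-0.703, -0.078, 0.078, 0.703]
force: [-2.0, -0.9, -3.7]
finger_gap: 0.0068
t 10.75 F [-2.17  0.2  -3.79] sd [0.34 0.54 0.56] T [ 0.131  0.458 -0.099] gp [17.31 40.27  4.05] gap 6.62
```

```bash
python3 -m crank '[{"ax":0,"ay":0,"az":0,"dx":0.001,"dy":0,"dz":0,"jaw":0},{"ax":0,"ay":0,"az":0,"dx":0.002,"dy":0,"dz":0,"jaw":0},{"ax":0,"ay":0,"az":0,"dx":0.003,"dy":0,"dz":0,"jaw":0},{"ax":0,"ay":0,"az":0,"dx":0.003,"dy":0,"dz":0,"jaw":0}]'; python3 feel.py 6
```

```text
time_s: 11.15
ee_pos: [0.5931, -0.1508, 0.1901]
eef_rot: [0.703, 0.078, -0.078, -0.703]
force: [-2.6, -0.2, -2.4]
finger_gap: 0.0068
t 11.45 F [-2.25 -0.16 -2.9 ] sd [0.44 0.21 0.47] T [ 0.06   0.45  -0.118] gp [20.37 40.13  4.16] gap 6.67
```

```bash
python3 -m crank '[{"ax":0,"ay":0,"az":0,"dx":0.001,"dy":0,"dz":0,"jaw":0},{"ax":0,"ay":0,"az":0,"dx":0.002,"dy":0,"dz":0,"jaw":0},{"ax":0,"ay":0,"az":0,"dx":0.003,"dy":0,"dz":0,"jaw":0},{"ax":0,"ay":0,"az":0,"dx":0.003,"dy":0,"dz":0,"jaw":0}]'; python3 feel.py 6
```

```text
time_s: 11.85
ee_pos: [0.5959, -0.1501, 0.19]
eef_rot: [0.703, 0.078, -0.078, -0.703]
force: [-3.4, -1.2, -3.1]
finger_gap: 0.0064
t 12.15 F [-2.91 -0.18 -3.75] sd [0.65 0.29 0.33] T [ 0.07   0.524 -0.126] gp [23.24 40.24  4.02] gap 6.63
```

```bash
python3 -m crank '[{"ax":0,"ay":0,"az":0,"dx":0.0008,"dy":0,"dz":0,"jaw":0},{"ax":0,"ay":0,"az":0,"dx":0.0015,"dy":0,"dz":0,"jaw":0},{"ax":0,"ay":0,"az":0,"dx":0.0015,"dy":0,"dz":0,"jaw":0}]'; python3 feel.py 6
```

```text
time_s: 12.45
ee_pos: [0.5972, -0.1498, 0.19]
eef_rot: [-0.703, -0.078, 0.078, 0.703]
force: [-3.4, -0.5, -4.0]
finger_gap: 0.0064
t 12.75 F [-3.23  0.35 -4.05] sd [0.64 0.42 0.41] T [ 0.12   0.572 -0.125] gp [24.74 40.24  4.02] gap 6.31
```

```bash
python3 -m crank '[{"ax":0,"ay":0,"az":0,"dx":0.0005,"dy":0,"dz":0,"jaw":0},{"ax":0,"ay":0,"az":0,"dx":0.001,"dy":0,"dz":0,"jaw":0}]'; python3 feel.py 6
```

```text
time_s: 12.95
ee_pos: [0.5981, -0.1496, 0.19]
eef_rot: [-0.703, -0.078, 0.079, 0.703]
force: [-3.7, -0.6, -3.6]
finger_gap: 0.0065
t 13.25 F [-3.41  0.1  -4.4 ] sd [0.48 0.42 0.48] T [ 0.142  0.66  -0.123] gp [25.73 40.26  4.03] gap 6.56
```

```bash
python3 -m crank '[{"ax":0,"ay":0,"az":0,"dx":0.0005,"dy":0,"dz":0,"jaw":0},{"ax":0,"ay":0,"az":0,"dx":0.0008,"dy":0,"dz":0,"jaw":0}]'; python3 feel.py 6
```

```text
time_s: 13.45
ee_pos: [0.5989, -0.1494, 0.19]
eef_rot: [-0.703, -0.078, 0.078, 0.703]
force: [-3.3, -1.3, -3.9]
finger_gap: 0.0069
t 13.75 F [-4.1   0.05 -4.23] sd [0.31 0.32 0.43] T [ 0.148  0.708 -0.159] gp [26.54 40.24  4.05] gap 6.68
```

```bash
python3 -m crank '[{"ax":0,"ay":0,"az":0,"dx":0.0003,"dy":0,"dz":0,"jaw":0},{"ax":0,"ay":0,"az":0,"dx":0.0006,"dy":0,"dz":0,"jaw":0}]'; python3 feel.py 8
```

```text
time_s: 13.95
ee_pos: [0.5996, -0.1493, 0.1901]
eef_rot: [0.703, 0.078, -0.078, -0.703]
force: [-4.1, 0.0, -4.5]
finger_gap: 0.0067
t 14.35 F [-3.99  0.42 -4.28] sd [0.3  0.54 0.4 ] T [ 0.175  0.672 -0.152] gp [27.22 40.22  4.08] gap 6.68
```

```bash
python3 -m crank '[{"ax":0,"ay":0,"az":0,"dx":0.0004,"dy":0,"dz":0,"jaw":0},{"ax":0,"ay":0,"az":0,"dx":0.0007,"dy":0,"dz":0,"jaw":0}]'; python3 feel.py 8; python3 look.py w5
```

```text
time_s: 14.55
ee_pos: [0.6003, -0.1491, 0.1901]
eef_rot: [0.703, 0.078, -0.078, -0.703]
force: [-3.9, -0.9, -4.0]
finger_gap: 0.0072
t 14.95 F [-3.63  0.15 -4.85] sd [0.57 0.28 0.19] T [ 0.162  0.699 -0.157] gp [27.93 40.19  4.1 ] gap 6.59
t 14.95 tcp [ 0.6003 -0.1491  0.1901] F stand axes [-3.83  0.17 -5.  ] grasp pt in hook frame mm [27.9 40.2  4.1] gap 6.6 M [[0.975, -0.0, -0.22], [0.22, -0.0, 0.975], [-0.0, -1.0, -0.0]]
900
bar surf med x,z 25.715912301557005 [16.96759751 29.49521106] [ 0.32350072  8.65716886 10.10790307] yrange -19.905031192089883 61.93754493680813 slope [-0.06013705 27.98988153]
lip x range [20.12383977 20.1489196  21.05330528 30.54903275 30.55035518]
```

View pics/w5.png

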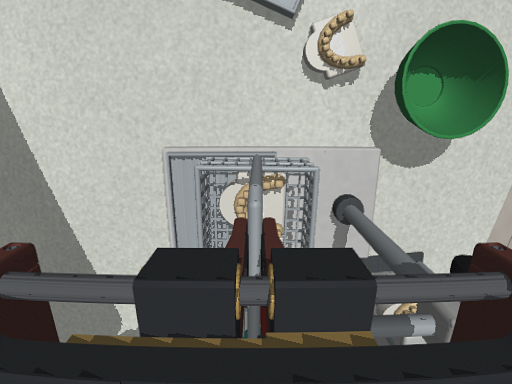

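```bash
python3 -m crank '[{"ax":0,"ay":0,"az":0,"dx":0.0004,"dy":0,"dz":0,"jaw":0},{"ax":0,"ay":0,"az":0,"dx":0.0007,"dy":0,"dz":0,"jaw":0}]'; python3 feel.py 8
```

```text
time_s: 15.2
ee_pos: [0.6008, -0.149, 0.1901]
eef_rot: [0.703, 0.078, -0.078, -0.703]
force: [-5.0, -0.6, -5.1]
finger_gap: 0.0068
t 15.6 F [-4.63  0.57 -4.28] sd [0.43 0.66 0.61] T [ 0.127  0.808 -0.177] gp [28.48 40.2   4.06] gap 6.81
```

```bash
python3 -m crank '[{"ax":0,"ay":0,"az":0,"dx":0.0003,"dy":0,"dz":0,"jaw":0},{"ax":0,"ay":0,"az":0,"dx":0.0006,"dy":0,"dz":0,"jaw":0}]'; python3 feel.py 8
```

```text
time_s: 15.8
ee_pos: [0.6011, -0.1489, 0.19]
eef_rot: [0.703, 0.078, -0.079, -0.703]
force: [-6.1, -1.7, -3.5]
finger_gap: 0.0069
t 16.2 F [-5.95  0.24 -4.03] sd [0.51 0.47 0.27] T [ 0.119  1.005 -0.216] gp [28.77 40.23  3.99] gap 6.7
```

```bash
python3 -m crank '[{"ax":0,"ay":0,"az":0,"dx":-0.0004,"dy":0,"dz":0,"jaw":0},{"ax":0,"ay":0,"az":0,"dx":-0.0004,"dy":-0.001,"dz":0,"jaw":0},{"ax":0,"ay":0,"az":0,"dx":-0.0004,"dy":-0.002,"dz":0,"jaw":0},{"ax":0,"ay":0,"az":0,"dx":-0.0004,"dy":-0.003,"dz":0,"jaw":0}]'; python3 feel.py 6
```

```text
time_s: 16.6
ee_pos: [0.6009, -0.1489, 0.1931]
eef_rot: [-0.703, -0.078, 0.079, 0.703]
force: [-5.5, -0.6, -5.3]
finger_gap: 0.0069
t 16.9 F [-5.58  0.43 -4.46] sd [0.35 0.45 0.31] T [ 0.158  0.921 -0.206] gp [28.57 40.26  7.16] gap 7.12
```

```bash
python3 -m crank '[{"ax":0,"ay":0,"az":0,"dx":0,"dy":-0.001,"dz":0,"jaw":0},{"ax":0,"ay":0,"az":0,"dx":0,"dy":-0.002,"dz":0,"jaw":0},{"ax":0,"ay":0,"az":0,"dx":0,"dy":-0.003,"dz":0,"jaw":0}]'; python3 feel.py 6
```

```text
time_s: 17.2
ee_pos: [0.6009, -0.1489, 0.1961]
eef_rot: [-0.703, -0.078, 0.079, 0.703]
force: [-5.2, -1.8, -5.1]
finger_gap: 0.0067
t 17.5 F [-5.45  0.16 -4.29] sd [0.72 0.39 0.47] T [ 0.177  0.954 -0.21 ] gp [28.56 40.26 10.17] gap 6.6
```

```bash
python3 -m crank '[{"ax":0,"ay":0,"az":0,"dx":0,"dy":-0.001,"dz":0,"jaw":0},{"ax":0,"ay":0,"az":0,"dx":0,"dy":-0.002,"dz":0,"jaw":0},{"ax":0,"ay":0,"az":0,"dx":0,"dy":-0.003,"dz":0,"jaw":0},{"ax":0,"ay":0,"az":0,"dx":0,"dy":-0.004,"dz":0,"jaw":0}]'; python3 feel.py 6
```

```text
time_s: 17.9
ee_pos: [0.6009, -0.1489, 0.2001]
eef_rot: [-0.703, -0.078, 0.079, 0.703]
force: [-4.5, -1.3, -4.6]
finger_gap: 0.0067
t 18.2 F [-5.46  0.17 -4.45] sd [0.32 0.34 0.64] T [ 0.164  0.947 -0.197] gp [28.56 40.25 14.18] gap 6.4
```

```bash
python3 -m crank '[{"ax":0,"ay":0,"az":0,"dx":0,"dy":-0.0015,"dz":0,"jaw":0},{"ax":0,"ay":0,"az":0,"dx":0,"dy":-0.003,"dz":0,"jaw":0},{"ax":0,"ay":0,"az":0,"dx":0,"dy":-0.0045,"dz":0,"jaw":0},{"ax":0,"ay":0,"az":0,"dx":0,"dy":-0.006,"dz":0,"jaw":0}]'; python3 feel.py 6
```

```text
time_s: 18.6
ee_pos: [0.6006, -0.1489, 0.206]
eef_rot: [-0.703, -0.078, 0.079, 0.703]
force: [-6.2, -1.8, -5.4]
finger_gap: 0.0067
t 18.9 F [-6.    0.36 -4.24] sd [0.69 0.46 0.56] T [ 0.185  1.051 -0.248] gp [28.28 40.33 20.13] gap 6.75
```

```bash
python3 -m crank '[{"ax":0,"ay":0,"az":0,"dx":0,"dy":-0.0015,"dz":0,"jaw":0},{"ax":0,"ay":0,"az":0,"dx":0,"dy":-0.003,"dz":0,"jaw":0},{"ax":0,"ay":0,"az":0,"dx":0,"dy":-0.0045,"dz":0,"jaw":0},{"ax":0,"ay":0,"az":0,"dx":0,"dy":-0.006,"dz":0,"jaw":0}]'; python3 feel.py 6
```

```text
time_s: 19.3
ee_pos: [0.5999, -0.1489, 0.2118]
eef_rot: [-0.703, -0.077, 0.079, 0.703]
force: [-7.9, -1.5, -5.1]
finger_gap: 0.0066
t 19.6 F [-7.8   0.5  -3.97] sd [0.27 0.29 0.17] T [ 0.18   1.306 -0.299] gp [27.66 40.48 25.93] gap 6.68
```

```bash
python3 -m crank '[{"ax":0,"ay":0,"az":0,"dx":-0.0007,"dy":0,"dz":0,"jaw":0},{"ax":0,"ay":0,"az":0,"dx":-0.0009,"dy":-0.0015,"dz":0,"jaw":0},{"ax":0,"ay":0,"az":0,"dx":-0.0012,"dy":-0.003,"dz":0,"jaw":0}]'; python3 feel.py 6
```

```text
time_s: 19.9
ee_pos: [0.5988, -0.1492, 0.2149]
eef_rot: [-0.703, -0.077, 0.079, 0.703]
force: [-7.8, -1.6, -3.8]
finger_gap: 0.0067
t 20.2 F [-8.02  0.33 -3.38] sd [0.42 0.44 0.34] T [ 0.154  1.328 -0.324] gp [26.48 40.4  29.09] gap 6.55
```

```bash
python3 -m crank '[{"ax":0,"ay":0,"az":0,"dx":-0.0015,"dy":0,"dz":0,"jaw":0},{"ax":0,"ay":0,"az":0,"dx":-0.003,"dy":0,"dz":0,"jaw":0},{"ax":0,"ay":0,"az":0,"dx":-0.004,"dy":-0.001,"dz":0,"jaw":0}]'; python3 feel.py 6
```

```text
time_s: 20.5
ee_pos: [0.5967, -0.1501, 0.2166]
eef_rot: [0.703, 0.079, -0.078, -0.703]
force: [-2.4, 0.6, -3.8]
finger_gap: 0.0068
t 20.8 F [-3.23  0.35 -2.12] sd [0.38 0.42 0.32] T [ 0.08   0.585 -0.12 ] gp [24.25 39.91 30.71] gap 6.6
```

```bash
python3 -m crank '[{"ax":0,"ay":0,"az":0,"dx":-0.001,"dy":-0.002,"dz":0,"jaw":0},{"ax":0,"ay":0,"az":0,"dx":-0.003,"dy":-0.003,"dz":0,"jaw":0},{"ax":0,"ay":0,"az":0,"dx":-0.006,"dy":-0.003,"dz":0,"jaw":0}]'; python3 feel.py 6
```

```text
time_s: 21.1
ee_pos: [0.591, -0.1515, 0.2195]
eef_rot: [0.703, 0.079, -0.078, -0.703]
force: [0.1, 1.3, -2.9]
finger_gap: 0.0069
t 21.4 F [ 0.07  0.15 -3.25] sd [0.75 0.4  0.28] T [ 0.091  0.076 -0.029] gp [17.53 40.2  33.13] gap 6.98
```

```bash
python3 -m crank '[{"ax":0,"ay":0,"az":0,"dx":-0.004,"dy":-0.001,"dz":0,"jaw":0},{"ax":0,"ay":0,"az":0,"dx":-0.012,"dy":-0.002,"dz":0,"jaw":0},{"ax":0,"ay":0,"az":0,"dx":-0.022,"dy":-0.002,"dz":0,"jaw":0},{"ax":0,"ay":0,"az":0,"dx":-0.034,"dy":-0.002,"dz":0,"jaw":0},{"ax":0,"ay":0,"az":0,"dx":-0.046,"dy":-0.002,"dz":0,"jaw":0},{"ax":0,"ay":0,"az":0,"dx":-0.058,"dy":-0.002,"dz":0,"jaw":0},{"ax":0,"ay":0,"az":0,"dx":-0.068,"dy":-0.002,"dz":0,"jaw":0},{"ax":0,"ay":0,"az":0,"dx":-0.075,"dy":-0.002,"dz":0,"jaw":0}]'; python3 feel.py 6; python3 look.py w6;python3 - <<'E'
from h import *
p,d=ctrl.camera("side"); cv2.imwrite("pics/s6.png",cv2.resize(p[130:330,180:400],None,fx=3,fy=3))
E
```

```text
time_s: 22.2
ee_pos: [0.5159, -0.1681, 0.2212]
eef_rot: [0.703, 0.078, -0.078, -0.703]
force: [0.4, 0.6, -3.3]
finger_gap: 0.0069
t 22.5 F [-0.04 -0.26 -3.74] sd [0.64 0.37 0.44] T [0.099 0.098 0.013] gp [-57.77  40.2   35.23] gap 6.79
t 22.5 tcp [ 0.5177 -0.168   0.2212] F stand axes [-0.62 -0.97 -3.87] grasp pt in hook frame mm [-56.9  40.1  35.2] gap 6.8 M [[0.975, 0.001, -0.22], [0.22, -0.0, 0.975], [0.001, -1.0, -0.0]]
0
lip x range [25.58223451 25.58223451 25.58223451 25.58223451 25.58223451]
```

View pics/s6.png

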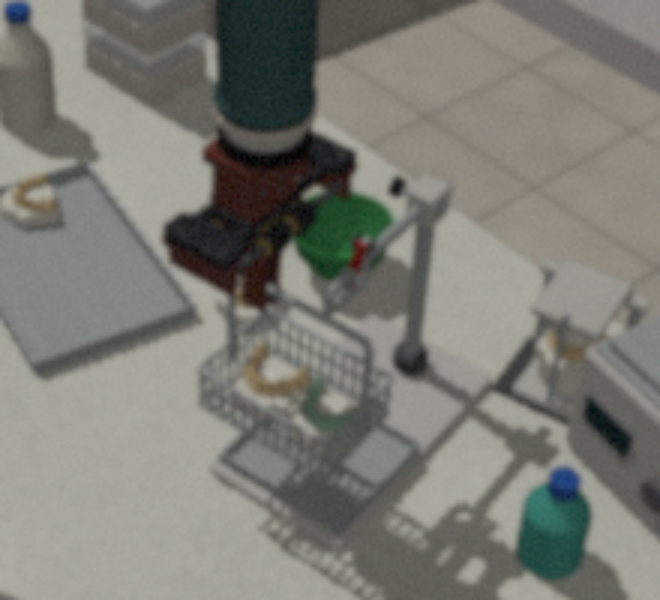

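View pics/w6.png

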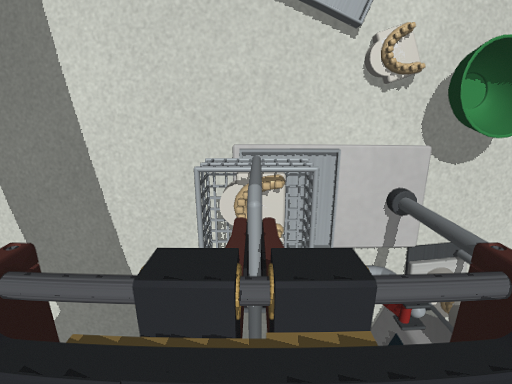

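```bash
python3 -m crank '[{"ax":0,"ay":0,"az":0,"dx":0.003,"dy":0,"dz":0.010,"jaw":0},{"ax":0,"ay":0.03,"az":0,"dx":0.009,"dy":0,"dz":0.030,"jaw":0},{"ax":0,"ay":0.08,"az":0,"dx":0.016,"dy":0,"dz":0.055,"jaw":0},{"ax":0,"ay":0.14,"az":0,"dx":0.024,"dy":0,"dz":0.083,"jaw":0},{"ax":0,"ay":0.20,"az":0,"dx":0.032,"dy":0,"dz":0.112,"jaw":0},{"ax":0,"ay":0.26,"az":0,"dx":0.041,"dy":0,"dz":0.142,"jaw":0},{"ax":0,"ay":0.31,"az":0,"dx":0.049,"dy":0,"dz":0.170,"jaw":0},{"ax":0,"ay":0.35,"az":0,"dx":0.056,"dy":0,"dz":0.195,"jaw":0}]'
python3 -m crank '[{"ax":0,"ay":0.03,"az":0,"dx":0.0,"dy":0,"dz":0.022,"jaw":0},{"ax":0,"ay":0.05,"az":0,"dx":-0.0005,"dy":0,"dz":0.04,"jaw":0},{"ax":0,"ay":0.07,"az":0,"dx":-0.001,"dy":0,"dz":0.055,"jaw":0},{"ax":0,"ay":0.08,"az":0,"dx":-0.001,"dy":0,"dz":0.065,"jaw":0},{"ax":0,"ay":0.09,"az":0,"dx":-0.001,"dy":0,"dz":0.07,"jaw":0}]'
python3 look.py
```

```text
time_s: 23.4
ee_pos: [0.5287, 0.037, 0.2211]
eef_rot: [-0.705, 0.046, -0.046, 0.706]
force: [-0.1, -0.9, -3.2]
finger_gap: 0.0066
time_s: 23.9
ee_pos: [0.5367, 0.1055, 0.2211]
eef_rot: [-0.703, 0.077, -0.077, 0.703]
force: [0.3, 0.2, -4.1]
finger_gap: 0.0068
t 23.9 tcp [0.5367 0.1055 0.2211] F stand axes [ 0.34  0.08 -4.05] grasp pt in hook frame mm [ 22.2 302.6  35.1] gap 6.8 M [[0.977, 0.0, 0.215], [-0.215, 0.0, 0.977], [0.0, -1.0, 0.0]]
```

```bash
python3 -m crank '[{"ax":0,"ay":0.005,"az":0,"dx":-0.003,"dy":0,"dz":0.014,"jaw":0},{"ax":0,"ay":0.008,"az":0,"dx":-0.007,"dy":0,"dz":0.034,"jaw":0},{"ax":0,"ay":0.008,"az":0,"dx":-0.011,"dy":0,"dz":0.054,"jaw":0},{"ax":0,"ay":0.008,"az":0,"dx":-0.015,"dy":0,"dz":0.072,"jaw":0},{"ax":0,"ay":0.008,"az":0,"dx":-0.0175,"dy":0,"dz":0.083,"jaw":0},{"ax":0,"ay":0.008,"az":0,"dx":-0.0185,"dy":0,"dz":0.0875,"jaw":0},{"ax":0,"ay":0.008,"az":0,"dx":-0.0185,"dy":0,"dz":0.0875,"jaw":0}]'
python3 look.py
python3 - <<'E'
from h import *
for c in ("scene","side"):
    p,d=ctrl.camera(c)
    q=p[120:290,180:340] if c=="scene" else p[100:300,130:330]
    cv2.imwrite(f"pics/{c}7.png",cv2.resize(q,None,fx=3,fy=3))
    for n in ("basket","bail_bar","tray_free","tray","tray_cast"):
        print(c,n,[(np.round(q["at"],4).tolist(),round(q["conf"],2)) for q in ctrl.mark_of(c,n)[:2]])
E
```

```text
time_s: 24.6
ee_pos: [0.5376, 0.1937, 0.221]
eef_rot: [0.703, -0.08, 0.079, -0.702]
force: [0.0, 0.1, -3.9]
finger_gap: 0.0068
t 24.6 tcp [0.5376 0.1937 0.221 ] F stand axes [ 0.06  0.05 -3.86] grasp pt in hook frame mm [ 42.5 388.4  35. ] gap 6.8 M [[0.975, -0.0, 0.224], [-0.224, -0.0, 0.975], [-0.0, -1.0, -0.0]]
scene basket [([0.5314, 0.1575, 0.1077], 0.59)]
scene bail_bar []
scene tray_free [([0.5272, 0.1575, 0.0026], 0.58)]
scene tray [([0.539, 0.1933, -0.0024], 0.89), ([0.527, 0.1545, 0.2412], 0.67)]
scene tray_cast [([0.6103, -0.1893, 0.2482], 0.64), ([0.5634, 0.293, -0.0011], 0.6)]
side basket [([0.5358, 0.1567, 0.1087], 0.85)]
side bail_bar [([0.5271, 0.1576, 0.2407], 0.91)]
side tray_free [([0.5289, 0.1569, 0.0025], 0.75)]
side tray [([0.5372, 0.1916, -0.0037], 0.64), ([0.6066, -0.1853, 0.2465], 0.54)]
side tray_cast [([0.5606, 0.2967, 0.0004], 0.6), ([0.5801, -0.1945, 0.2058], 0.57)]
```

View pics/side7.png

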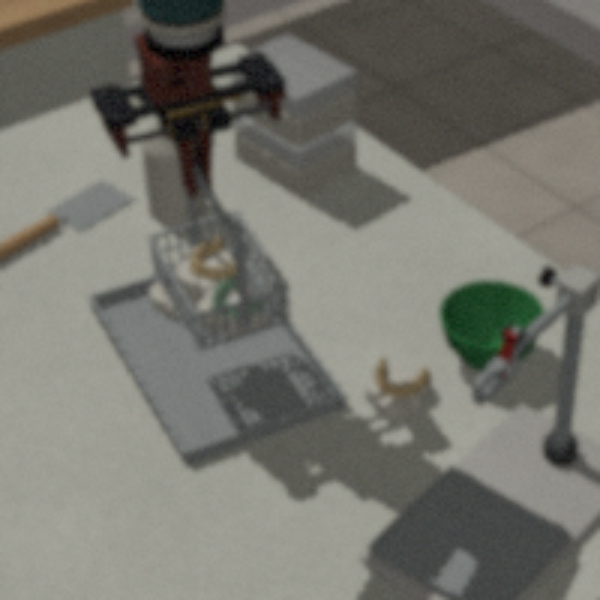

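View pics/scene7.png

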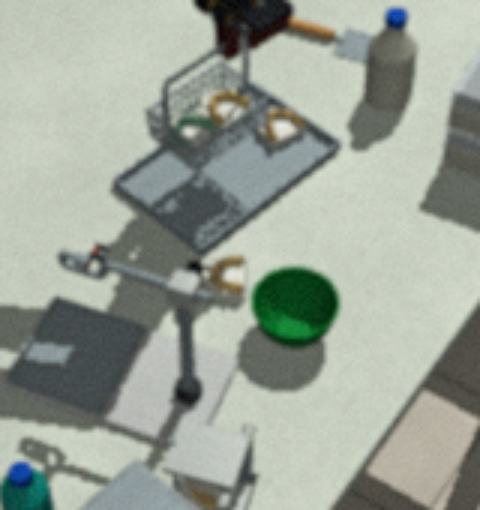

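```bash
python3 -m crank '[{"ax":0,"ay":0,"az":0,"dx":0,"dy":0.005,"dz":0,"jaw":0},{"ax":0,"ay":0,"az":0,"dx":0,"dy":0.018,"dz":0,"jaw":0},{"ax":0,"ay":0,"az":0,"dx":0,"dy":0.034,"dz":0,"jaw":0},{"ax":0,"ay":0,"az":0,"dx":0,"dy":0.05,"dz":0,"jaw":0},{"ax":0,"ay":0,"az":0,"dx":0,"dy":0.065,"dz":0,"jaw":0},{"ax":0,"ay":0,"az":0,"dx":0,"dy":0.078,"dz":0,"jaw":0},{"ax":0,"ay":0,"az":0,"dx":0,"dy":0.086,"dz":0,"jaw":0},{"ax":0,"ay":0,"az":0,"dx":0,"dy":0.09,"dz":0,"jaw":0}]'
python3 feel.py 4
python3 -m crank '[{"ax":0,"ay":0,"az":0,"dx":0,"dy":0.002,"dz":0,"jaw":0},{"ax":0,"ay":0,"az":0,"dx":0,"dy":0.004,"dz":0,"jaw":0},{"ax":0,"ay":0,"az":0,"dx":0,"dy":0.006,"dz":0,"jaw":0},{"ax":0,"ay":0,"az":0,"dx":0,"dy":0.008,"dz":0,"jaw":0},{"ax":0,"ay":0,"az":0,"dx":0,"dy":0.009,"dz":0,"jaw":0}]'
python3 feel.py 5
```

```text
time_s: 26.0
ee_pos: [0.537, 0.1935, 0.1298]
eef_rot: [0.703, -0.08, 0.079, -0.702]
force: [-0.2, 0.0, -3.4]
finger_gap: 0.0068
t 26.2 F [ 0.28 -0.55 -3.69] sd [0.34 0.3  0.38] T [0.079 0.064 0.007] gp [ 42.51 388.32 -55.25] gap 6.83
time_s: 26.7
ee_pos: [0.5375, 0.1936, 0.1218]
eef_rot: [0.703, -0.08, 0.08, -0.703]
force: [0.6, 0.7, -2.7]
finger_gap: 0.0067
t 26.95 F [-0.07  0.38 -3.34] sd [0.54 0.35 0.46] T [0.061 0.045 0.02 ] gp [ 42.45 388.31 -64.07] gap 6.83
```

```bash
python3 -m crank '[{"ax":0,"ay":0,"az":0,"dx":0,"dy":0.001,"dz":0,"jaw":0},{"ax":0,"ay":0,"az":0,"dx":0,"dy":0.002,"dz":0,"jaw":0},{"ax":0,"ay":0,"az":0,"dx":0,"dy":0.003,"dz":0,"jaw":0},{"ax":0,"ay":0,"az":0,"dx":0,"dy":0.004,"dz":0,"jaw":0},{"ax":0,"ay":0,"az":0,"dx":0,"dy":0.005,"dz":0,"jaw":0}]'
python3 feel.py 5
python3 -m crank '[{"ax":0,"ay":0,"az":0,"dx":0,"dy":0.0005,"dz":0,"jaw":0},{"ax":0,"ay":0,"az":0,"dx":0,"dy":0.001,"dz":0,"jaw":0}]'
python3 feel.py 5
```

```text
time_s: 27.45
ee_pos: [0.5376, 0.1936, 0.117]
eef_rot: [0.703, -0.08, 0.08, -0.703]
force: [0.2, -0.1, -3.4]
finger_gap: 0.0066
t 27.7 F [-0.1  -0.11 -3.23] sd [0.38 0.65 0.51] T [ 0.097  0.034 -0.01 ] gp [ 42.45 388.33 -69.06] gap 6.27
time_s: 27.9
ee_pos: [0.5377, 0.1936, 0.1161]
eef_rot: [0.703, -0.08, 0.08, -0.703]
force: [0.2, 1.3, -2.0]
finger_gap: 0.0064
t 28.15 F [ 0.25  0.03 -3.31] sd [0.46 0.45 0.49] T [ 0.068  0.026 -0.002] gp [ 42.61 388.33 -69.91] gap 6.98
```

```bash
python3 -m crank '[{"ax":0,"ay":0,"az":0,"dx":0,"dy":0.0005,"dz":0,"jaw":0},{"ax":0,"ay":0,"az":0,"dx":0,"dy":0.001,"dz":0,"jaw":0}]'
python3 feel.py 4
python3 -m crank '[{"ax":0,"ay":0,"az":0,"dx":0,"dy":0.0005,"dz":0,"jaw":0},{"ax":0,"ay":0,"az":0,"dx":0,"dy":0.001,"dz":0,"jaw":0}]'
python3 feel.py 4
```

```text
time_s: 28.35
ee_pos: [0.5383, 0.194, 0.1154]
eef_rot: [-0.702, 0.079, -0.08, 0.703]
force: [0.8, 0.7, 0.3]
finger_gap: 0.007
t 28.55 F [ 1.05  0.46 -1.19] sd [0.44 0.54 0.84] T [ 0.176 -0.111  0.026] gp [ 43.14 388.41 -70.63] gap 6.64
time_s: 28.75
ee_pos: [0.5383, 0.194, 0.1145]
eef_rot: [-0.702, 0.079, -0.08, 0.703]
force: [2.8, 2.4, 0.4]
finger_gap: 0.0067
t 28.95 F [2.03 1.48 0.49] sd [0.36 0.39 0.51] T [ 0.231 -0.282  0.044] gp [ 43.1  388.38 -71.65] gap 6.85
```

```bash
python3 -m crank '[{"ax":0,"ay":0,"az":0,"dx":0,"dy":0.0005,"dz":0,"jaw":0},{"ax":0,"ay":0,"az":0,"dx":0,"dy":0.0005,"dz":0,"jaw":0}]' 12
python3 feel.py 3
python3 -m crank '[{"ax":0,"ay":0,"az":0,"dx":0,"dy":0,"dz":0,"jaw":0},{"ax":0,"ay":0,"az":0,"dx":0,"dy":0,"dz":0,"jaw":0},{"ax":0,"ay":0,"az":0,"dx":0,"dy":0,"dz":0,"jaw":0}]' 3
python3 look.py w8
```

```text
time_s: 29.15
ee_pos: [0.5378, 0.1937, 0.1137]
eef_rot: [-0.703, 0.08, -0.08, 0.703]
force: [2.1, 2.2, 2.4]
finger_gap: 0.0076
t 29.3 F [2.15 1.97 1.15] sd [0.39 0.36 0.11] T [ 0.268 -0.277  0.082] gp [ 42.72 388.4  -72.31] gap 7.73
time_s: 29.6
ee_pos: [0.5377, 0.1936, 0.1136]
eef_rot: [-0.703, 0.08, -0.08, 0.703]
force: [1.0, 2.5, 1.1]
finger_gap: 0.0078
t 29.6 tcp [0.5377 0.1936 0.1136] F stand axes [1.54 2.24 1.11] grasp pt in hook frame mm [ 42.6 388.3 -72.4] gap 7.8 M [[0.975, 0.0, 0.224], [-0.224, 0.0, 0.975], [0.0, -1.0, 0.0]]
0
```

View pics/w8.png

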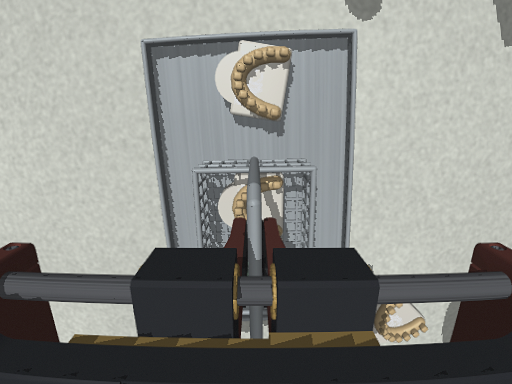

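Basket stands in the free end of the tray, aligned (cols 195–315, rows 160+), with the plaster cast clear at (262,85). Releasing.

```bash
python3 -m crank '[{"ax":0,"ay":0,"az":0,"dx":0,"dy":0,"dz":0,"jaw":14},{"ax":0,"ay":0,"az":0,"dx":0,"dy":0,"dz":0,"jaw":20},{"ax":0,"ay":0,"az":0,"dx":0,"dy":0,"dz":0,"jaw":30},{"ax":0,"ay":0,"az":0,"dx":0,"dy":0,"dz":0,"jaw":45},{"ax":0,"ay":0,"az":0,"dx":0,"dy":0,"dz":0,"jaw":60},{"ax":0,"ay":0,"az":0,"dx":0,"dy":0,"dz":0,"jaw":60},{"ax":0,"ay":0,"az":0,"dx":0,"dy":0,"dz":0,"jaw":60}]' 10
python3 feel.py 3; python3 look.py w9
```

```text
time_s: 30.35
ee_pos: [0.5375, 0.1936, 0.1136]
eef_rot: [0.703, -0.08, 0.08, -0.703]
force: [-0.6, 0.2, -0.4]
finger_gap: 0.052
t 30.5 F [ 0.01  0.25 -0.1 ] sd [0.04 0.86 0.17] T [-0.011  0.098 -0.012] gp [ 42.52 388.32 -72.42] gap 52.88
t 30.5 tcp [0.5376 0.1936 0.1136] F stand axes [-0.04 -0.27 -0.08] grasp pt in hook frame mm [ 42.5 388.3 -72.4] gap 52.9 M [[0.975, -0.0, 0.224], [-0.224, -0.0, 0.975], [-0.0, -1.0, -0.0]]
0
```

View pics/w9.png

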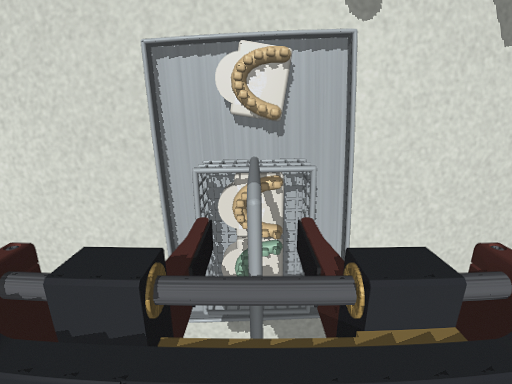

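Bar centred between open fingers at col 255, basket upright and clear. Retract straight up.

```bash
python3 -m crank '[{"ax":0,"ay":0,"az":0,"dx":0,"dy":-0.01,"dz":0,"jaw":60},{"ax":0,"ay":0,"az":0,"dx":0,"dy":-0.03,"dz":0,"jaw":60},{"ax":0,"ay":0,"az":0,"dx":0,"dy":-0.06,"dz":0,"jaw":60},{"ax":0,"ay":0,"az":0,"dx":0,"dy":-0.10,"dz":0,"jaw":60},{"ax":0,"ay":0,"az":0,"dx":0,"dy":-0.14,"dz":0,"jaw":60},{"ax":0,"ay":0,"az":0,"dx":0,"dy":-0.16,"dz":0,"jaw":60},{"ax":0,"ay":0,"az":0,"dx":0,"dy":-0.16,"dz":0,"jaw":60}]'
python3 - <<'E'
from h import *
for c in ("scene","side","wrist"):
    p,d=ctrl.camera(c); 
    q=cv2.resize(p[100:300,130:330],None,fx=3,fy=3) if c=="side" else p
    cv2.imwrite(f"pics/{c}10.png",q)
    for n in ("basket","bail_bar","tray_free","tray_cast"):
        print(c,n,[(np.round(q["at"],4).tolist(),round(q["conf"],2)) for q in ctrl.mark_of(c,n)[:2]])
E
```

```text
time_s: 31.25
ee_pos: [0.5399, 0.1942, 0.278]
eef_rot: [-0.702, 0.077, -0.082, 0.703]
force: [-0.7, -0.4, 0.9]
finger_gap: 0.0525
scene basket [([0.5303, 0.1546, 0.0015], 0.97), ([0.5025, -0.4882, -0.0039], 0.31)]
scene bail_bar [([0.5286, 0.1566, 0.1339], 0.77), ([0.5388, 0.191, 0.0022], 0.63)]
scene tray_free [([0.5288, 0.157, 0.0035], 0.77)]
scene tray_cast [([0.5627, 0.2904, -0.0022], 0.63)]
side basket [([0.5328, 0.1572, 0.0007], 0.74)]
side bail_bar [([0.529, 0.1571, 0.1359], 0.62)]
side tray_free [([0.5272, 0.1532, 0.0053], 0.67)]
side tray_cast [([0.5612, 0.2933, -0.0005], 0.76)]
wrist basket [([0.5315, 0.1541, 0.0042], 0.78)]
wrist bail_bar [([0.5302, 0.1537, 0.1344], 0.91)]
wrist tray_free []
wrist tray_cast [([0.5592, 0.2923, 0.0013], 0.84)]
```

View pics/side10.png

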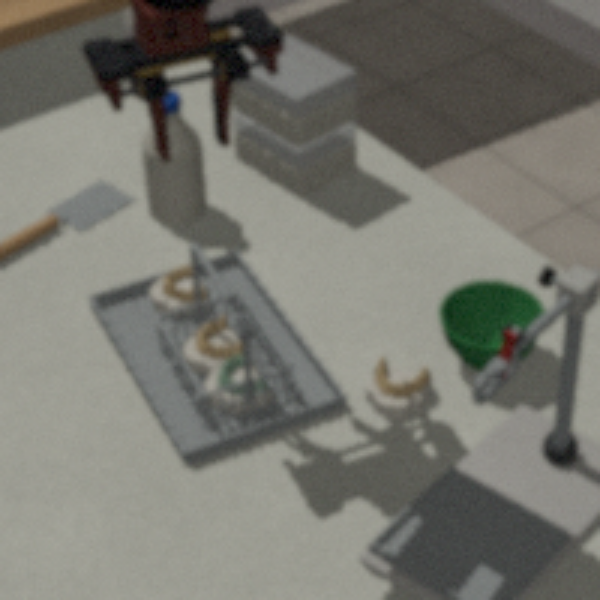

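View pics/wrist10.png

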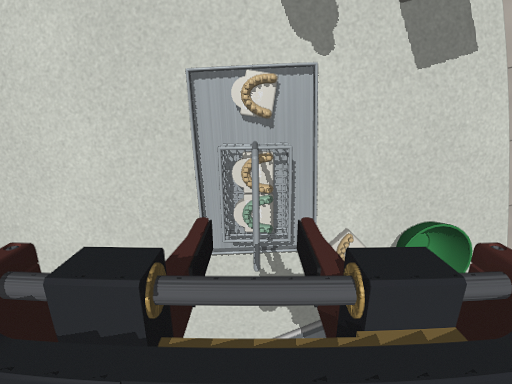

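The basket stands flat inside the tray (wrist view cols 220–290, rows 145–250), the cast is clear of it at (258,97), and the measured centre is within about 5 mm of tray_free.

```bash
python3 -c "
from station import ctrl
print(ctrl.close_job())"
```

```text
the job is handed in; nothing more can be done
None
```

The basket is off the hook and standing released in the free end of the tray. I handed the job in at about 32 s of the 69 s allowed.

**On the hook:** I gripped the bar 40 mm to one side of the hook and lifted it about 1 mm to take the weight, roughly 3.3 N. I then eased it back about 31 mm, against 2 to 4 N from the keeper. At its stop the force climbed sharply to about 6 N. While lifting out past the keeper hinge, the measured sideways force rose to about 8 N against the 13 N limit. I backed off slightly there and went forward over the nose. Once clear, only the basket's weight was left on the wrist.

**Placing:** I carried the basket level, turned it to match the tray, and lowered it the last few millimetres in 1 mm steps. At touchdown it pressed on the tray with about 4.5 N.

**Last checks:**
- **Position:** the three cameras put the basket's centre within about 6 mm of the middle of the free area.
- **Height:** they put its underside at 1 to 4 mm above the bench, against 5 mm for the tray floor. The networks are good to about 4 mm, so this agrees but does not measure the seating closely.
- **Tilt:** the bar reads about 130 to 135 mm above the underside and nearly straight over the basket's centre, so it looks upright. I did not measure the tilt any more closely than that.
- **Surroundings:** in the pictures, the plaster cast is clear of the basket and has not moved. I only compared the other items by eye, and did not look again at the wax carver or teal bottle after the carry.

No check failed.

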